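# Check a test kiln with the probe thermometer

## Robot

A 6-joint arm with a two-finger parallel gripper is mounted at the origin on the work surface. World frame = base frame: x ahead of the robot, y to its left, z up, the work surface at z = 0. Lengths are in m, angles in degrees, forces in N, time in s.
With the tool pointing down it reaches from about 0.375 to 0.75 m from the base axis. Payload 9 kg.
Tool frame: the origin (TCP) lies where the fingers leave the gripper's body, on its centre line; the fingertips stand 73 mm ahead of it and the grasp point (between the pads) lies 54 mm ahead of it (robot.tip_reach is the distance from the TCP to the fingertips, in m); z points along the fingers, y is the line along which they close (so a half turn about z gives the same grasp; the last joint's range is limited). The gripper opens to 85 mm and grips with 20 to 120 N. Pads are 22 mm wide; open, the fingers measure 114 mm over their backs; the gripper's body (76 mm by 85 mm) begins 54 mm behind the grasp point. The pads swing forward as they close: fully open they stand 13 mm farther back than shut.
Start: joints at [-79.452, 5.964, 5.575, 89.605, 0, 77.527], TCP at [0.235, -0.552, 0.304] pointing down, gripper open.
Joint ranges: [-171.21, 171.21], [-48.23, 106.86], [-62.78, 66.21], [-105.2, 120.99], [-86.42, 89.51], [-180, 180]. Speed limits (degrees/s): [127.2, 127.2, 147.25, 180, 180, 180].

## Interface

Orientations are given as [roll, pitch, yaw] about the fixed x, y, z axes, in that order (R = Rz(yaw) Ry(pitch) Rx(roll)).
In Python, from plant import robot gives the robot as it stands. Calls block until the motion is done:
- robot.move_pose(position, orientation): joint-space move of the TCP to a pose.
- robot.line_to(position, vel=0.15, rotation=None, guard=None): straight line of the TCP; rotation=None keeps the orientation; vel is the mean speed in m/s. With guard (N) it stops when the force on the tool has changed by that much, and returns True; else False.
- robot.goto_joints(angles): joint-space move.
- robot.set_gripper(opening): finger opening in m; the grip force is fixed at half the most; returns when the fingers have stopped.
- robot.pause(seconds).
- robot.ik(position, orientation): joint angles nearest the present ones, or None.
- robot.observe(): the state.
- robot.grab_frame(name): name is "side" or "top" or "wrist"; returns the picture (420x560x3 uint8, blue, green, red); there is no depth.
- robot.get_calibration(name): a dict with "vertical_fov" (degrees; the focal length in pixels is half the picture's height over the tangent of half this angle, whatever the lens; pixels are square), "cx", "cy" (the principal point, pixels), "k1" (the pictures are not rectified: a ray, as slopes to the right and down, at radius r is drawn at 1 + k1 r^2 times it, then the intrinsics apply), "rvec" (rotation vector, rad) and "tvec" (3), from world to camera coordinates, as OpenCV has them. Camera axes: x right, y down, z forward; pixel columns grow to the right and rows downward; lengths in m; the calibration is good to about 2 mm. A picture is of the moment at which its call begins: read the wrist's pose just before it. get_calibration takes no time and is no camera call; for the wrist camera it gives the pose at the moment of the call.
A pose or a line that the arm cannot do raises robot.IKError and nothing moves.
- robot.job_done(): hands the job in; it is judged then, once.
The state is a dict: "time": time; "q": joint angles; "qvel": joint speeds; "joint_torque": joint torques, N m; "tool_pos": TCP position; "tcp_rot": TCP orientation; "ft_force": force on the tool from outside, world axes, zero at the start; "torque": the same for the moment, N m; "gripper_width": finger opening in m; "gripper_force": force on a finger pad.
Only numpy, scipy, OpenCV 4.12 (cv2) and the standard library are available. Lean on these libraries where they do the work, as an engineer would, in place of code of your own. Each camera call takes 0.05 s, during which the arm holds its last target. There are 200 camera calls.

## Task

Take the probe thermometer out of its wooden stand and steady it upright for a second with its tip a few centimetres straight above the hole in the test kiln's lid. Then lower its rod down through the hole without the thermometer ever touching the kiln, until the underside of the collar on the rod is level with the top of the lid, and finish still holding it there: upright, centred in the hole and motionless. Leave the trimming tool and the other things on the table where they are.

Things in the scene. Friction and masses are not known exactly. Their poses are not given: they have to be found in the camera images.
- probe: Probe thermometer, 0.08-0.15 kg, 185 mm long, upright in a stand. Origin at the rod's tip, z up along the rod. Steel rod, diameter 8 mm, to 115 mm above the tip; steel collar, diameter 14, at 65 to 70 mm (rests on the stand's top); round handle, diameter 24, at 115 to 185 mm, black with a grey flat top. Round: yaw does not matter. Lifts straight out; the tip rises 65 mm to clear the stand.
- probe_collar (a point): Point on the thermometer's axis at the underside of its collar, 65 mm above the tip.
- kiln_hole (a point): Centre of the mouth of the hole in the test kiln's lid, level with the lid's top face, 150 mm above the table; axes as the kiln's, z up. The hole is round, 26 mm in diameter, vertical, through the 30 mm thick lid; below it is an empty chamber down to 27 mm above the table.
- kiln: Test kiln, fixed: a square steel case with a pale firebrick lid 230 x 230 mm, top at 150 mm. Origin at the centre of its underside on the table, z up. The one hole in the lid lies at x -45, y +45 mm from the centre. A bar handle stands on the lid at x +80 mm, along y, 100 mm long, its top 25 mm above the lid; nothing else stands on it.
- stand_a: One of two alike wooden stands, fixed: block 44 x 44 mm, top 75 mm above the table, foot 70 x 70 mm, upright 10 mm hole through its centre. Holds the thermometer (tip 10 mm above the table). Origin at the centre of its underside. May stand to the left or right of the other.
- stand_b: The other, alike stand; holds the trimming tool. Origin at the centre of its underside.
- loop_tool: Trimming tool, not to be moved: pale wooden handle, at most 22 mm in diameter, with an open wire loop 34 mm wide on top, standing upright in the other stand, its top 192 mm above the table. Origin at its lower end.
- pot: Bystander: open clay pot, 84 mm in diameter, 85 mm high, origin under its centre.
- bowl: Bystander: blue plastic bowl, 140 mm in diameter, 65 mm high, origin under its centre.
- brush_jar: Bystander: clay jar 72 mm in diameter, 80 mm high, with brushes to 170 mm, origin under its centre.
- rib_tool: Bystander: flat wooden modelling stick 22 x 170 x 9 mm lying along its y, origin under its centre.
- slip_bottle: Bystander: white bottle 64 mm in diameter, 170 mm high, origin under its centre.

How it is judged:
By the outcome, as a careful person would: the job done as asked, in the order asked, and still so for the second after the job is handed in, while the arm keeps its last pose, push and grip.
It also fails if it takes over 56 s, if anything falls off the work surface, if the arm or the gripper's body presses on something with over 40 N, if the wrist force passes 120 N, or if a joint passes its speed limit or range.

## Working session

There is one attempt and no reset: what is moved stays moved. The work goes in short steps, each a Python script; the robot and the scene stay as the last script left them, time stands still between calls to the robot, and variables do not carry over. Pictures are saved under pics/ and viewed, at most 10 in all, crops included, and the job is handed in when it is done.

```bash
ls && mkdir -p pics && cat > h.py <<'E'
import numpy as np, cv2
from plant import robot
def K(c,h=420):
    f=h/2/np.tan(np.radians(c["vertical_fov"]/2)); return f
def ray(c,u,v):
    f=K(c); d=np.array([(u-c["cx"])/f,(v-c["cy"])/f]); rd=np.hypot(*d); r=rd
    for _ in range(30): r=rd/(1+c["k1"]*r*r)
    s=d*(r/rd) if rd>0 else d
    R=cv2.Rodrigues(np.array(c["rvec"],float))[0]; t=np.array(c["tvec"],float).ravel()
    return -R.T@t, R.T@np.array([s[0],s[1],1.])
def at_z(c,u,v,z):
    o,d=ray(c,u,v); return o+d*(z-o[2])/d[2]
def proj(c,P):
    R=cv2.Rodrigues(np.array(c["rvec"],float))[0]; p=R@np.array(P,float)+np.array(c["tvec"],float).ravel()
    s=p[:2]/p[2]; s=s*(1+c["k1"]*(s@s)); return s*K(c)+[c["cx"],c["cy"]]
def tri(rs):
    A=0;b=0
    for o,d in rs:
        d=d/np.linalg.norm(d); M=np.eye(3)-np.outer(d,d); A=A+M; b=b+M@o
    return np.linalg.solve(A,b)
E
python3 - <<'E'
from h import *
a=[]
for n in ("top","side"):
    c=robot.get_calibration(n); print(n,{k:np.round(v,4).tolist() for k,v in c.items()}, ray(c,280,210)[0])
    im=robot.grab_frame(n); cv2.imwrite(f"pics/{n}0.png",im)
print(robot.observe())
E
```

```text
pics
top {'vertical_fov': 44.7552, 'cx': 281.8688, 'cy': 208.8966, 'k1': -0.0535, 'rvec': [2.1642, -2.2, 0.0968], 'tvec': [0.007, 0.5898, 1.6936]} [0.44836951 0.00896167 1.73644497]
side {'vertical_fov': 55.0613, 'cx': 272.4255, 'cy': 212.1103, 'k1': -0.0517, 'rvec': [2.1353, -0.0682, 0.0423], 'tvec': [-0.5961, 0.1277, 1.0216]} [ 0.54035981 -0.83160461  0.65713202]
{'time': 0.1, 'q': array([-7.94519857e+01,  5.99401916e+00,  5.53042392e+00,  8.96046466e+01,
       -2.57696687e-04,  7.75261413e+01]), 'qvel': array([ 0.02096791, -0.13169086,  0.14211999,  0.04362414,  0.08254765,
        0.09765407]), 'joint_torque': array([ 7.28902043e-03, -5.58199060e+01,  5.04725397e+01,  1.26277981e-02,
       -2.17600100e-04,  5.02074883e-06]), 'tool_pos': array([ 0.2346106 , -0.55199096,  0.30320159]), 'tcp_rot': array([-1.79933313e+02, -1.44882288e-02,  2.30218647e+01]), 'ft_force': array([ 0.37034329, -0.35884698, -0.86418887]), 'torque': array([-0.00585888,  0.03432836, -0.00046484]), 'gripper_force': 0.0, 'gripper_width': 0.08577007969766179}
```

View pics/top0.png

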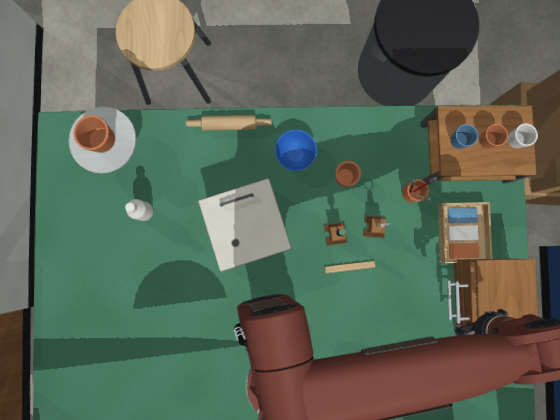

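View pics/side0.png

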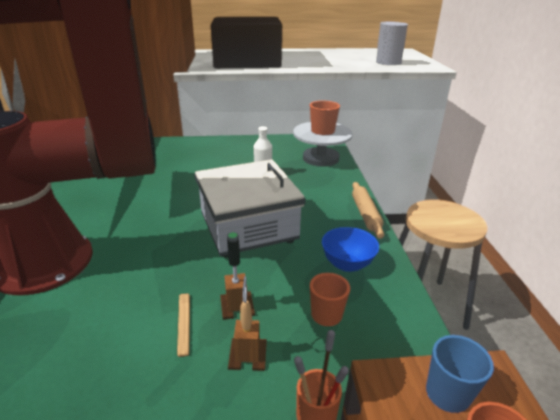

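The top view shows the hole at about (235,243), the probe stand at about (336,233) and the tool stand at about (376,227). The side view shows the black probe handle with its top at about (233,236). I'll enlarge these areas next.

```bash
python3 - <<'E'
import cv2,numpy as np
t=cv2.imread("pics/top0.png");s=cv2.imread("pics/side0.png")
r=lambda i,x,y,w,h:cv2.resize(i[y:y+h,x:x+w],(400,300),interpolation=cv2.INTER_CUBIC)
a=np.vstack([np.hstack([r(t,210,225,40,30),r(t,320,215,40,30)]),np.hstack([r(t,190,172,120,90)*1,r(s,200,230,80,60)])])
cv2.imwrite("pics/crop0.png",a)
from h import *
c=robot.get_calibration("top")
print("hole",at_z(c,235,243,.15)); print("probe top",at_z(c,341,233,.195)); print("tool stand",at_z(c,376,227,.075))
cs=robot.get_calibration("side"); print(tri([ray(c,341,233),ray(cs,233,236)]))
E
```

```text
hole [0.47563865 0.14540079 0.15      ]
probe top [ 0.49972514 -0.17917969  0.195     ]
tool stand [ 0.52134653 -0.30899518  0.075     ]
[ 0.50327629 -0.17965531  0.18927413]
```

View pics/crop0.png

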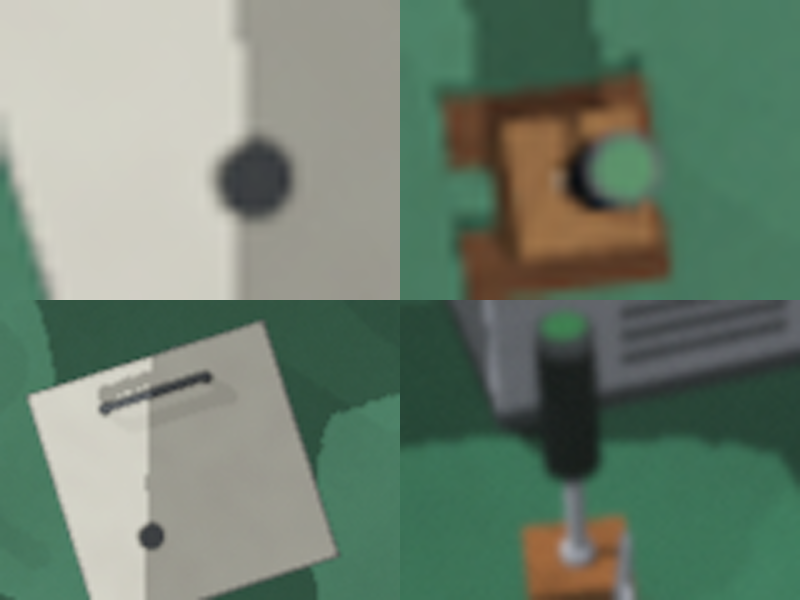

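```bash
python3 - <<'E'
from h import *
c=robot.get_calibration("top");cs=robot.get_calibration("side")
H=at_z(c,234.9,242.35,.15);P=tri([ray(c,341.75,231.55),ray(cs,232.4,234.8)]);print(H,P)
D=[180,0,90]
robot.move_pose([P[0],P[1],.40],D); robot.pause(.3)
ims=[]
c1=robot.get_calibration("wrist");ims.append(robot.grab_frame("wrist"))
robot.move_pose([H[0],H[1],.40],D); robot.pause(.3)
c2=robot.get_calibration("wrist");ims.append(robot.grab_frame("wrist"))
import pickle;pickle.dump((c1,c2),open("c.pkl","wb"))
for i,m in enumerate(ims): cv2.imwrite(f"pics/w{i}.png",m)
print(proj(c1,P),proj(c2,H),ray(c2,280,210)[0]); o=robot.observe();print(o["time"],o["tool_pos"],o["tcp_rot"],o["q"])
a=np.hstack(ims);cv2.imwrite("pics/w01.png",cv2.resize(a,(800,300),interpolation=cv2.INTER_AREA))
E
```

```text
[0.47765829 0.14569174 0.15      ] [ 0.50491277 -0.18165265  0.19385117]
[278.78695777 200.40361361] [278.41139935 187.84793245] [0.47845003 0.22316351 0.46997833]
3.75 [0.47786594 0.14516906 0.39993   ] [-1.79992850e+02  3.91699774e-03  8.99472844e+01] [ 1.85965335e+00 -8.87303790e+00  1.07984690e+00  9.99601615e+01
 -3.67621580e-03  9.19123694e+01]
```

View pics/w01.png

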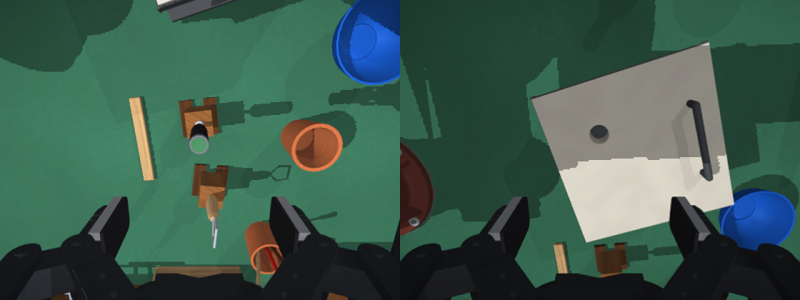

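The wrist views show the probe top at about (279,202) and the hole at about (278,185) in full-resolution pixels. Both agree with the predictions to within a few pixels. I'll zoom in on each.

```bash
python3 - <<'E'
import cv2,numpy as np
r=lambda i,x,y:cv2.resize(i[y:y+60,x:x+50],(400,480),interpolation=cv2.INTER_CUBIC)
cv2.imwrite("pics/c2.png",np.hstack([r(cv2.imread("pics/w0.png"),253,165),r(cv2.imread("pics/w1.png"),253,155)]))
E
```

```text
(no output)
```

View pics/c2.png

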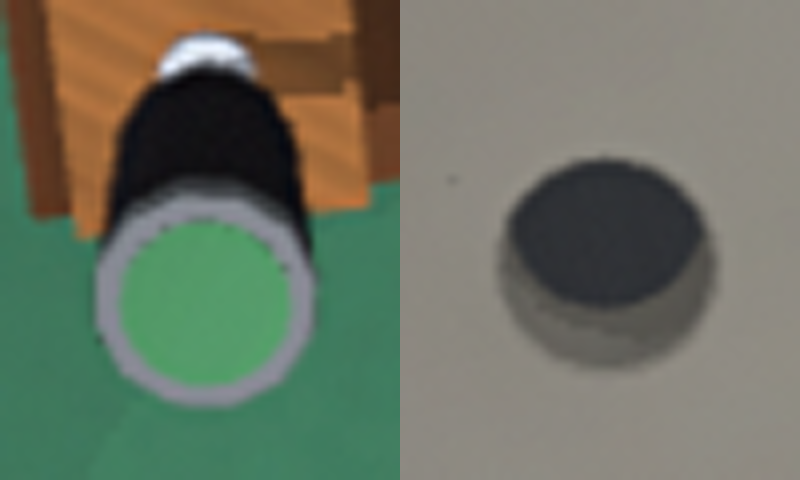

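```bash
python3 - <<'E'
from h import *
import pickle
c1,c2=pickle.load(open("c.pkl","rb"))
P=at_z(c1,278.3,201.7,.195);H=at_z(c2,278.4,187.5,.15)
print(P,H)
ct=robot.get_calibration("top");cs=robot.get_calibration("side")
print(proj(ct,P),proj(cs,P))
D=[180,0,90]
P=0.6*P+0.4*np.array([.5049,-.1817,.195])   # blend wrist / top+side
robot.move_pose([P[0],P[1],.33],D); robot.line_to([P[0],P[1],.219],vel=.12,guard=10)
robot.pause(.2)
b=robot.observe()
robot.set_gripper(.0); robot.pause(.3)
o=robot.observe()
print(b["tool_pos"],o["tool_pos"],o["ft_force"]-b["ft_force"],o["gripper_width"],o["gripper_force"],o["time"])
cw=robot.get_calibration("wrist")
ims=[robot.grab_frame("wrist"),robot.grab_frame("side")]
cv2.imwrite("pics/g.png",np.hstack([cv2.resize(ims[0],(400,300)),cv2.resize(ims[1][170:320,135:335],(400,300),interpolation=cv2.INTER_CUBIC)]))
E
```

```text
[ 0.50450434 -0.18245993  0.195     ] [0.47764778 0.14603626 0.15      ]
[342.04101679 231.4019005 ] [231.74842596 234.61114902]
[ 0.50494164 -0.18233879  0.21970131] [ 0.50466361 -0.18218039  0.21914151] [-0.65310343  0.84586009  3.54484844] 0.022850041867292337 58.625999093055725 7.1917
```

View pics/g.png

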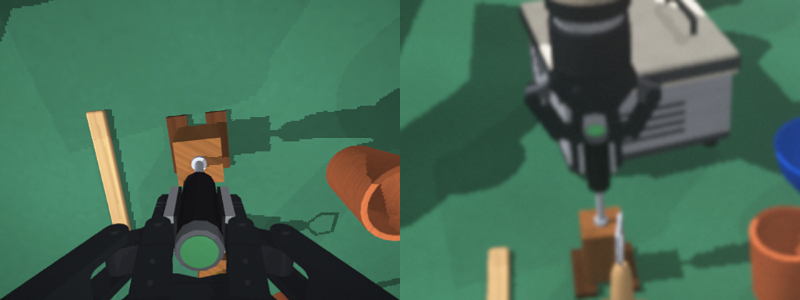

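The grip looks right: width is 22.9 mm and the rod is seated in the stand. Next I lift straight up, carry it over the hole and check.

```bash
python3 - <<'E'
from h import *
H=np.array([.4776,.1459,.15])
p=robot.observe()["tool_pos"]
robot.line_to([p[0],p[1],.419],vel=.1)
robot.line_to([H[0],H[1],.419],vel=.13)
robot.pause(.6)
o=robot.observe();print(o["tool_pos"],o["tcp_rot"],o["gripper_width"],o["ft_force"],o["time"])
n={k:(robot.get_calibration(k),robot.grab_frame(k)) for k in("wrist","side","top")}
import pickle;pickle.dump(n,open("n.pkl","wb"))
# expected points: rod tip, collar bottom, handle bottom, top
for k in n:
  print(k,[np.round(proj(n[k][0],[H[0],H[1],.21+z]),1).tolist() for z in(0,.065,.115,.185)])
x,y=[int(v) for v in proj(n["side"][0],[H[0],H[1],.27])]
w=n["wrist"][1]
u,v=[int(a) for a in proj(n["wrist"][0],[H[0],H[1],.275])]
print(x,y,u,v)
cv2.imwrite("pics/n.png",np.hstack([cv2.resize(w[120:420,180:380],(400,600),interpolation=cv2.INTER_CUBIC),cv2.resize(n["side"][1][y-60:y+60,x-40:x+40],(400,600),interpolation=cv2.INTER_CUBIC)]))
E
```

```text
[0.47758273 0.14590074 0.41898034] [-1.79995610e+02  1.73055606e-03  9.00005186e+01] 0.022526213665384792 [-0.20716311 -0.68213057 -0.85092663] 12.725
wrist [[278.6, 199.9], [278.4, 226.1], [278.3, 258.5], [277.7, 349.8]]
side [[223.7, 157.8], [222.2, 134.5], [220.9, 115.5], [219.1, 87.3]]
top [[233.1, 242.0], [231.1, 241.6], [229.4, 241.3], [226.8, 240.8]]
222 136 278 226
```

View pics/n.png

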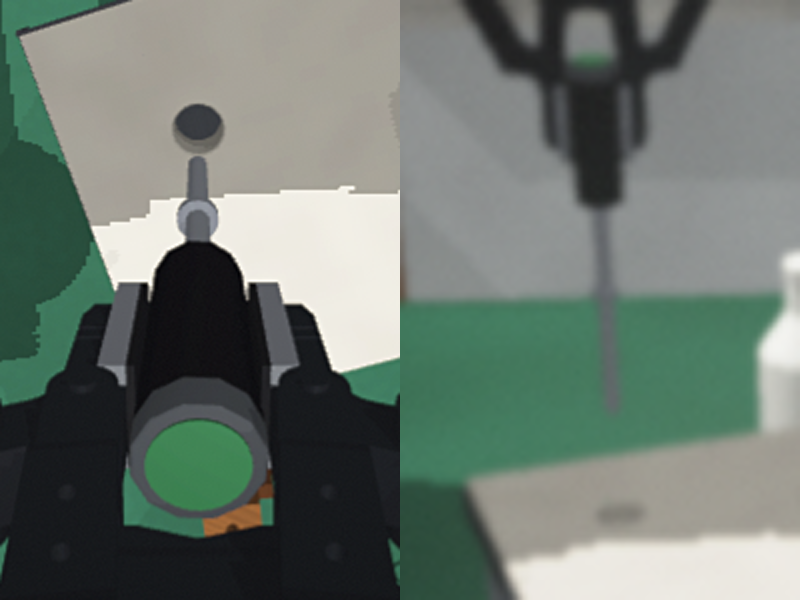

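The probe hangs upright. Measured against prediction, the tip is at about (278.3,201) and (278.6,199.9) in the wrist view, and about (224,158) and (223.7,157.8) in the side view. I'll now steady it 3.5 cm above the hole and look closely.

```bash
python3 - <<'E'
from h import *
H=np.array([.4776,.1459,.15])
robot.line_to([H[0],H[1],.3941],vel=.05)
robot.pause(1.6)
o=robot.observe();print(o["tool_pos"],o["tcp_rot"],o["time"],np.abs(o["qvel"]).max())
c=robot.get_calibration("wrist");w=robot.grab_frame("wrist");s=robot.grab_frame("side");cs=robot.get_calibration("side")
cv2.imwrite("pics/h.png",w)
print("hole",proj(c,H),[np.round(proj(c,[H[0],H[1],.185+z]),1).tolist() for z in(0,.065,.07,.115)])
print("side hole",proj(cs,H),[np.round(proj(cs,[H[0],H[1],.185+z]),1).tolist() for z in(0,.065,.115)])
a=cv2.resize(w[170:270,245:311],(396,600),interpolation=cv2.INTER_CUBIC)
x,y=200,110
b=cv2.resize(s[y:y+75,x:x+50],(400,600),interpolation=cv2.INTER_CUBIC)
cv2.imwrite("pics/hc.png",np.hstack([a,b]))
E
```

```text
[0.47760465 0.14589077 0.39408648] [-1.79997680e+02  1.02058523e-03  8.99976737e+01] 15.125 0.09179424730052906
hole [278.62958872 189.96400842] [[278.6, 199.9], [278.4, 226.1], [278.4, 228.7], [278.2, 258.4]]
side hole [224.99626289 178.03507976] [[224.2, 166.4], [222.7, 143.6], [221.5, 125.1]]
```

View pics/hc.png

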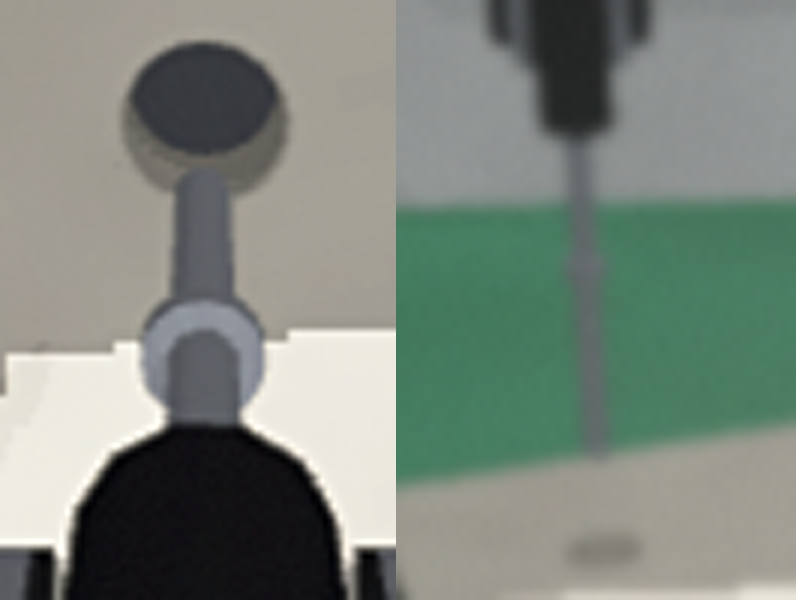

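The tip is at (278.4,201.8) and the hole at (278.9,189.3), compared with predictions of (278.6,199.9) and (278.6,190.0). That puts the tip about 2 mm towards -y and the collar about 0.7 mm, so the probe tilts very slightly. I'll correct with a 0.4° tilt, hold it steady again, then lower.

```bash
python3 - <<'E'
from h import *
H=np.array([.4776,.1459,.15]); D=[180,-.4,90]
robot.line_to([H[0],H[1],.3941],vel=.03,rotation=D)
robot.pause(1.5)
o=robot.observe();f0=o["ft_force"];print(o["tool_pos"],o["tcp_rot"],o["time"])
g=robot.line_to([H[0],H[1],.2941],vel=.03,guard=6)
robot.pause(.8)
o=robot.observe();print(g,o["tool_pos"],o["tcp_rot"],o["time"],o["ft_force"]-f0,o["gripper_width"])
c=robot.get_calibration("wrist");w=robot.grab_frame("wrist");s=robot.grab_frame("side");cs=robot.get_calibration("side")
cv2.imwrite("pics/f.png",w)
print("hole",proj(c,H),"collar top",proj(c,H+[0,0,.005]),"side",proj(cs,H))
a=cv2.resize(w[190:270,250:310],(450,600),interpolation=cv2.INTER_CUBIC)
b=cv2.resize(s[150:200,207:237],(350,600),interpolation=cv2.INTER_CUBIC)
cv2.imwrite("pics/fc.png",np.hstack([a,b]))
E
```

```text
[0.47758857 0.14588132 0.39410845] [-179.99788733   -0.39967549   89.99771473] 16.975
False [0.47760638 0.14589188 0.29411979] [179.99838024  -0.39970442  89.9986091 ] 21.2583 [-0.24803468 -1.86485296 -0.08891426] 0.022463380005597833
hole [278.43026652 227.48764143] collar top [278.41569444 230.07942387] side [224.99626289 178.03507976]
```

View pics/fc.png

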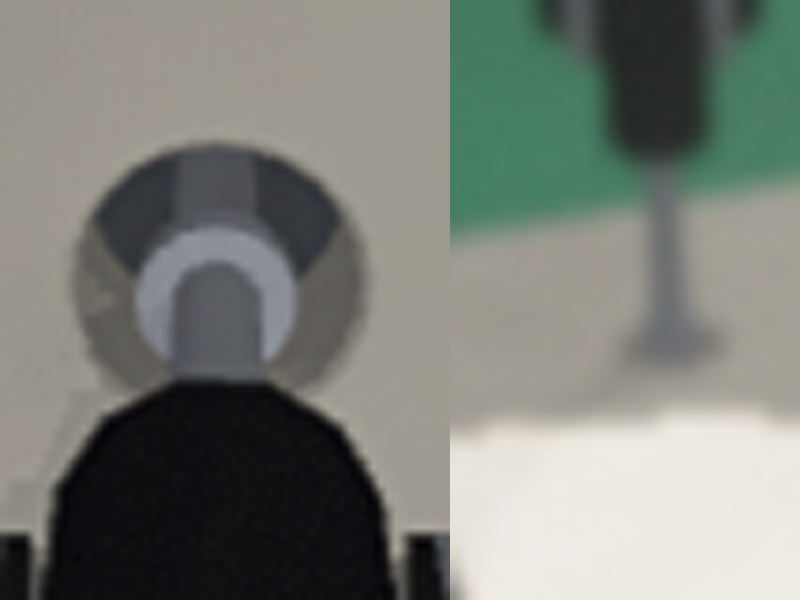

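The final view shows the collar's top disc centred to within about 0.5 mm of the hole. Its apparent size is right for 5 mm above the lid, so its underside is level with the lid. The rod is clear of the hole all round.

```bash
python3 - <<'E'
from plant import robot
robot.pause(.5);o=robot.observe();print(o["ft_force"],o["time"],o["tool_pos"])
print(robot.job_done())
E
```

```text
[-0.12545533 -0.2569842  -1.12198827] 21.8583 [0.47760956 0.14590562 0.29411752]
the job is handed in; nothing more can be done
None
```

I handed the job in at 21.9 s: the thermometer is held upright and still in the kiln lid, its collar's underside level with the lid top and centred within about 0.5 mm by the last wrist picture, and no force reading suggested it touched the kiln.

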